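Fill the condiment caddy and leave the medicines out

ROBOT

A 6-joint arm with a two-finger parallel gripper is mounted at the origin on the work surface; the furniture and walls round the work are solid. World frame = base frame: x ahead of the robot, y to its left, z up, the work surface at z = 0. Lengths are in m, angles in rad, forces in N, time in s.
With the tool pointing down it reaches from about 0.375 to 0.925 m from the base axis. Payload 5.7 kg.
Tool frame: the origin (TCP) lies between the finger pads; the fingertips stand 25 mm ahead of it and the grasp point (between the pads) lies 6 mm ahead of it; z points along the fingers, y is the line along which they close (so a half turn about z gives the same grasp; the last joint's range is limited). The gripper opens to 88 mm and grips with 3 to 60 N. Pads are 20 mm wide; open, the fingers measure 115 mm over their backs; the gripper's body (75 mm by 178 mm) begins 61 mm behind the grasp point.
Start: joints at [1.117, 0.359, 1.51, -0, 1.272, -0.115], TCP at [0.199, 0.566, 0.215] pointing down, gripper open.
Joint ranges: [-2.97, 2.97], [-1.01, 2.36], [0.21, 2.38], [-0.96, 4.11], [0.2, 2.71], [-2.98, 2.98]. Speed limits (rad/s): [2.39, 2.39, 3.14, 3.14, 3.14, 3.14].

INTERFACE

Orientations are given as a unit quaternion [x, y, z, w].
In Python, from bench import r, imaging gives the robot as it stands.
- The arm moves only by the tool play_rows, never from a script. Its arguments are lists of equal length, an entry for each row: "dp": the shift along the tool's x, y, z in shares of 80 cm (1.0 is 80 cm), a list of three; "delta_rot": the turn, a rotation vector about the tool's x, y, z in parts of the range, where 1.0 means pi rad, a list of three; "fingers": the opening, from -1 (shut) to 1 (fully open). A call has 1 to 5 rows; each row is the pose to reach, as a shift and turn from the pose commanded when the call began, along the tool's axes at that moment; what a row does not reach only later rows make up. A row lasts 1/10 s, in which the tool goes at most 50 mm and 8.59 degrees, less where a joint would pass 70% of its speed; a pose out of reach is approached as far as the arm can. A shift or turn number past 1, either way, is cut back to 1. A call with a gripper value outside its range is refused whole. The fingers move at their own pace and stop on an object; "squeeze" is the grip in N (left out, the last holds). Time passes only in rows, so rows that repeat a pose let the fingers close. It gives the time, the measured TCP pose, the force, the opening and the grip force at its end, in the units of the state.
- r.state(): the state, without advancing time (a new reading comes with each control period).
- imaging.snapshot(name): name is "scene" or "top"; returns the picture (420x560x3 uint8, red, green, blue); there is no depth.
- imaging.camera_model(name): a dict with "fov_y" (degrees; the focal length in pixels is half the picture's height over the tangent of half this angle, whatever the lens; pixels are square), "cx", "cy" (the principal point, pixels), "T" (4x4, takes a point from camera to world coordinates). Camera axes: x right, y down, z forward; pixel columns grow to the right and rows downward; lengths in m; the calibration is good to about 2 mm. A picture is of the moment at which its call begins. camera_model takes no time and is no camera call.
- r.finish_job(): hands the job in; it is judged then, once.
The state is a dict: "clock": time; "qpos": joint angles; "joint_velocities": joint speeds; "joint_torque": joint torques, N m; "position": TCP position; "eef_rot": TCP orientation; "wrist_force": force on the tool from outside, world axes, zero at the start; "wrist_torque": the same for the moment, N m; "opening": opening from 0.0 (shut) to 1.0 (fully open); "grip_force": force on a finger pad.
Only numpy, scipy, OpenCV 4.12 (cv2) and the standard library are available. Lean on these libraries where they do the work, as an engineer would, in place of code of your own. Each camera call takes 0.05 s, during which the arm holds its last target. There are 200 camera calls.

TASK

Please fill the wooden condiment caddy for the table: the honey jar goes in the widest bay, the pepper mill in the bay at the other end, and one spice jar in each of the two small bays between them, all standing upright on the caddy's floor and set down rather than dropped. The pill bottle and the dropper bottle standing among them are medicines and the big jar of nuts is not for the table: leave those three standing where they are.

Things in the scene. Friction and masses are not known exactly. Their poses are not given: they have to be found in the camera images.
- caddy: Slatted wooden trough, stands firm, 310 (y) x 94 (x) mm; origin under its centre, z up. Floor 12 mm up, boards 6 mm, slats and dividers reach 50 mm, end grip bars 88 mm. Four bays in a row, 82 mm deep in x about x = 0. Mill bay 72 mm wide in y, centre y = -113 mm; small bays 62 mm wide, y = -40 and 28; widest (honey) bay 84 mm, y = 107, at the left end seen from the robot.
- pepper_mill: Dark brown turned wooden pepper mill, 58 mm across the foot, 170 mm tall, standing upright, 0.18 kg; rounded head 49 mm across from 123 to 159 mm height with a small metal knob on top. Origin at the centre of the underside, z up.
- honey_jar: Honey jar, clear glass with amber honey and a broad flat red lid; body 60 mm across, lid 65 mm across from 88 to 99 mm height, 100 mm tall, about 0.44 kg, upright. Origin at the centre of the underside, z up.
- green_cap_jar: Spice jar, round glass, with paper label and green cap (its flat top looks olive from above); 46 mm across, 105 mm tall (cap is the top 20 mm), 0.11 kg, upright. Origin at the centre of the underside, z up.
- white_cap_jar: Spice jar, round glass, with dark green label and white cap (a small green leaf picture on its top); 43 mm across, 100 mm tall (cap is the top 20 mm), 0.11 kg, upright. Origin at the centre of the underside, z up.
- pill_bottle: Medicine, to be left: squat white plastic pill bottle with ribbed blue screw cap, 51 mm across, 83 mm tall, upright. Origin at the centre of the underside.
- dropper_bottle: Medicine, to be left: slim brown dropper bottle with black rubber teat, 33 mm across, 102 mm tall, upright. Origin at the centre of the underside.
- nut_jar: To be left: big clear jar of nuts with a whitish lid, 83 mm across, 164 mm tall, upright, near the wall on the robot's right. Origin at the centre of the underside.

How it is judged:
At the end, for the whole second after the job is handed in: Mill, honey and both spice jars stand each in its bay (along the caddy within 12 mm of the bay centre for the mill, 14 honey, 13 jars; 22 mm across), on its floor within 6 mm, upright within 0.1 rad, released, at rest. Pill bottle, dropper bottle and nut jar upright, moved under 30 mm (y of pepper_mill in the frame of caddy between -0.125 and -0.101 m and x of pepper_mill in the frame of caddy between -0.022 and 0.022 m and z of pepper_mill in the frame of caddy between 0.006 and 0.018 m and y of honey_jar in the frame of caddy between 0.093 and 0.121 m and x of honey_jar in the frame of caddy between -0.022 and 0.022 m and z of honey_jar in the frame of caddy between 0.006 and 0.018 m and ((y of green_cap_jar in the frame of caddy between -0.053 and -0.027 m and x of green_cap_jar in the frame of caddy between -0.022 and 0.022 m and z of green_cap_jar in the frame of caddy between 0.006 and 0.018 m and y of white_cap_jar in the frame of caddy between 0.015 and 0.041 m and x of white_cap_jar in the frame of caddy between -0.022 and 0.022 m and z of white_cap_jar in the frame of caddy between 0.006 and 0.018 m) or (y of green_cap_jar in the frame of caddy between 0.015 and 0.041 m and x of green_cap_jar in the frame of caddy between -0.022 and 0.022 m and z of green_cap_jar in the frame of caddy between 0.006 and 0.018 m and y of white_cap_jar in the frame of caddy between -0.053 and -0.027 m and x of white_cap_jar in the frame of caddy between -0.022 and 0.022 m and z of white_cap_jar in the frame of caddy between 0.006 and 0.018 m)) and angle between each of pepper_mill, honey_jar, green_cap_jar, white_cap_jar, pill_bottle, dropper_bottle, nut_jar's own z axis and vertical below 0.1 rad and linear speed of each of pepper_mill, honey_jar, green_cap_jar, white_cap_jar below 0.02 m/s and distance of each of pill_bottle, dropper_bottle, nut_jar from where it was at the start of the episode below 0.03 m); the robot touches nothing.
It fails at once if the pepper mill is dropped or slammed into the caddy (faster than 0.6 m/s just over its floor) (x of pepper_mill in the frame of caddy between -0.06 and 0.06 m and y of pepper_mill in the frame of caddy between -0.17 and 0.17 m and z of pepper_mill in the frame of caddy below 0.07 m and linear speed of pepper_mill above 0.6 m/s).
It fails at once if the honey jar is dropped or slammed into the caddy (faster than 0.6 m/s just over its floor) (x of honey_jar in the frame of caddy between -0.06 and 0.06 m and y of honey_jar in the frame of caddy between -0.17 and 0.17 m and z of honey_jar in the frame of caddy below 0.07 m and linear speed of honey_jar above 0.6 m/s).
It fails at once if the green-capped spice jar is dropped or slammed into the caddy (faster than 0.6 m/s just over its floor) (x of green_cap_jar in the frame of caddy between -0.06 and 0.06 m and y of green_cap_jar in the frame of caddy between -0.17 and 0.17 m and z of green_cap_jar in the frame of caddy below 0.07 m and linear speed of green_cap_jar above 0.6 m/s).
It fails at once if the white-capped spice jar is dropped or slammed into the caddy (faster than 0.6 m/s just over its floor) (x of white_cap_jar in the frame of caddy between -0.06 and 0.06 m and y of white_cap_jar in the frame of caddy between -0.17 and 0.17 m and z of white_cap_jar in the frame of caddy below 0.07 m and linear speed of white_cap_jar above 0.6 m/s).
It fails at once if the pill bottle, dropper bottle or nut jar is shoved more than 40 mm or knocked over (distance of any of pill_bottle, dropper_bottle, nut_jar from where it was at the start of the episode above 0.04 m or angle between any of pill_bottle, dropper_bottle, nut_jar's own z axis and vertical above 0.5 rad).
It also fails if it takes over 102 s, if anything falls off the work surface, if the arm or the gripper's body presses on something with over 40 N, if the wrist force passes 120 N, or if a joint passes its speed limit or range.

## Working session

There is one attempt and no reset: what is moved stays moved. The work goes in short steps, Python scripts to look and compute and a tool call to move; the robot and the scene stay as the last step left them, time stands still between calls to the robot, and variables do not carry over. Pictures are saved under pics/ and viewed, at most 14 in all, crops included, and the job is handed in when it is done.

Besides the shell and the picture viewer there is one more tool, called after "Request:" as name(argument=value, ...), one argument or row to a line, values as JSON. play_rows: Moves the arm, as the interface text tells. Its arguments: {"type":"object","properties":{"dp":{"type":"array"},"delta_rot":{"type":"array"},"fingers":{"type":"array"},"squeeze":{"type":"number"}},"required":["dp","delta_rot","fingers"]}

```bash
mkdir -p pics; ls; python3 - <<'E'
from bench import r, imaging
import cv2, numpy as np
for n in ("scene","top"):
    im=imaging.snapshot(n); cv2.imwrite(f"pics/{n}0.png",im[:,:,::-1])
    m=imaging.camera_model(n); print(n,m["fov_y"],m["cx"],m["cy"],np.round(m["T"],3).tolist(), [k for k in m])
print(r.state())
E
```

```text
pics
scene 48.71345820638744 282.32683385847423 206.13645850346705 [[-0.841, 0.404, -0.36, 0.919], [0.541, 0.611, -0.578, 0.613], [-0.014, -0.681, -0.732, 0.86], [0.0, 0.0, 0.0, 1.0]] ['fov_y', 'cx', 'cy', 'T']
top 55.09304469065841 279.51690445138536 219.3486227378204 [[0.116, -0.969, 0.219, 0.28], [-0.993, -0.114, 0.021, -0.044], [0.004, -0.22, -0.975, 1.203], [0.0, 0.0, 0.0, 1.0]] ['fov_y', 'cx', 'cy', 'T']
{'clock': 0.1, 'qpos': array([ 1.11688152e+00,  3.59414189e-01,  1.51132060e+00,  9.05103312e-06,
        1.27252178e+00, -1.15107844e-01]), 'joint_velocities': array([ 0.00096675, -0.0011104 , -0.0027639 ,  0.00171584, -0.00067552,
       -0.0005775 ]), 'joint_torque': array([-9.15113978e-04, -5.16359317e+01, -2.71408188e+01,  6.76710368e-02,
        2.77246482e-02, -5.62985724e-05]), 'position': array([0.19914193, 0.56530642, 0.21410623]), 'eef_rot': array([ 1.68595653e-01,  9.85684946e-01, -7.97299140e-04, -2.37671912e-04]), 'wrist_force': array([-0.57929622, -0.05226307, -0.65702263]), 'wrist_torque': array([-0.05120844,  0.01456287,  0.00221735]), 'grip_force': 0.0, 'opening': 1.0020738341133737}
```

View pics/scene0.png

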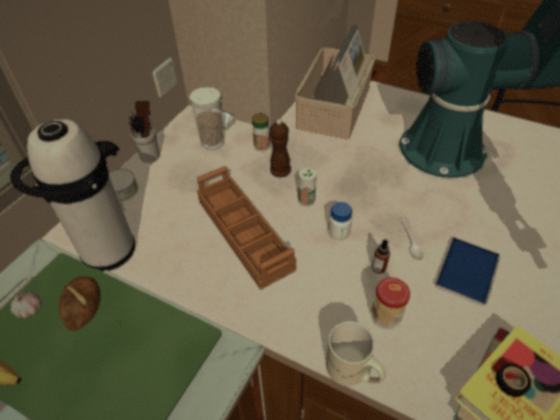

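View pics/top0.png

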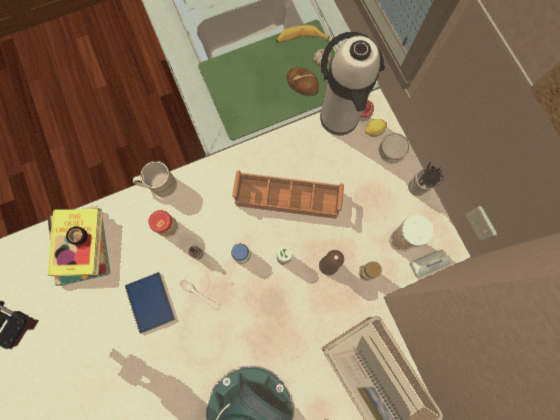

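The scene view shows, left to right on the robot's side: the honey jar with its red lid (392,292), the dropper (381,257), pill bottle (340,218), white cap (307,178), mill (281,150) and green cap (261,125). The caddy runs from (212,175) to (277,275). In the top view: honey (162,223), dropper (196,252), pill (241,253), white cap (285,256), mill (332,262), green cap (371,270), nut jar (415,232), caddy from (236,175) to (343,215).

```bash
cat > h.py <<'E'
import numpy as np, cv2
from bench import r, imaging
def ray(n,u,v):
    m=imaging.camera_model(n); f=210/np.tan(np.radians(m["fov_y"]/2)); T=np.array(m["T"])
    return T[:3,3], T[:3,:3]@np.array([(u-m["cx"])/f,(v-m["cy"])/f,1.])
def onz(n,u,v,z):
    o,d=ray(n,u,v); return (o+d*(z-o[2])/d[2])[:2]
def proj(n,p):
    m=imaging.camera_model(n); f=210/np.tan(np.radians(m["fov_y"]/2)); T=np.array(m["T"])
    q=T[:3,:3].T@(np.array(p)-T[:3,3]); return np.array([m["cx"],m["cy"]])+f*q[:2]/q[2]
E
python3 - <<'E'
from h import *
# approx positions
for nm,t,z in [("honey",(162,221),.1),("dropper",(194,252),.102),("pill",(241,253),.083),("white",(285,255),.1),("mill",(334,261),.165),("green",(371,269),.105),("nut",(416,230),.164),("cadA",(238,174),.088),("cadB",(343,187),.088)]:
    p=onz("top",*t,z); print(nm,np.round(p,3), "scene px",np.round(proj("scene",[*p,z]),0))
a=cv2.imread("pics/top0.png")
cv2.imwrite("pics/c1.png",cv2.resize(a[160:300,145:395],None,fx=3.2,fy=3.2,interpolation=cv2.INTER_CUBIC))
b=cv2.imread("pics/scene0.png")
cv2.imwrite("pics/c2.png",cv2.resize(b[80:335,185:425],None,fx=2.35,fy=2.35,interpolation=cv2.INTER_CUBIC))
E
```

```text
honey [0.485 0.307] scene px [391. 287.]
dropper [0.409 0.203] scene px [386. 234.]
pill [0.424 0.076] scene px [342. 206.]
white [ 0.43  -0.047] scene px [309. 171.]
mill [ 0.421 -0.174] scene px [283. 121.]
green [ 0.419 -0.284] scene px [262. 119.]
nut [ 0.527 -0.382] scene px [207.  95.]
cadA [0.651 0.116] scene px [266. 262.]
cadB [ 0.648 -0.191] scene px [201. 175.]
```

View pics/c1.png

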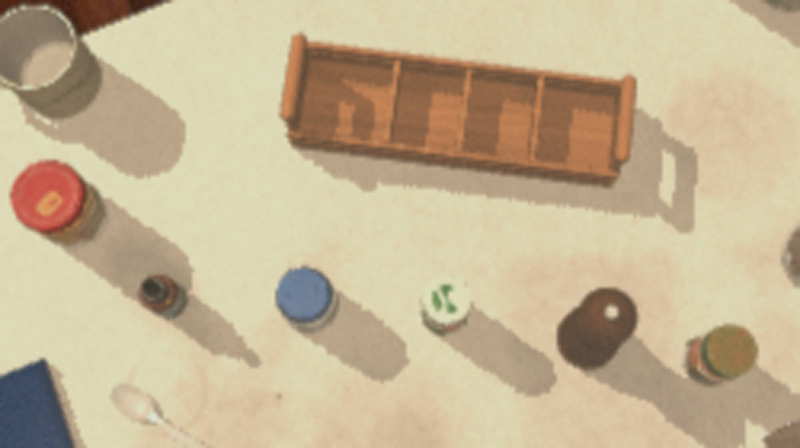

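View pics/c2.png

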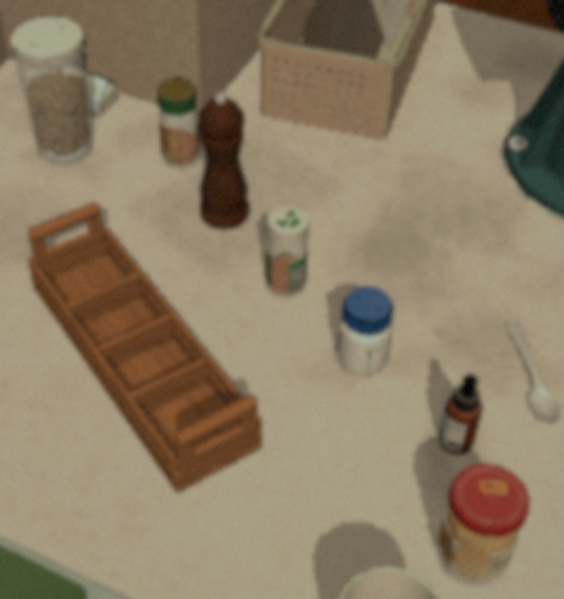

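```bash
python3 - <<'E'
from h import *
def tri(a,b):
    o1,d1=ray("top",*a);o2,d2=ray("scene",*b)
    A=np.stack([d1,-d2],1);s,*_=np.linalg.lstsq(A,o2-o1,rcond=None)
    p,q=o1+d1*s[0],o2+d2*s[1]; return (p+q)/2,np.linalg.norm(p-q)
t=lambda u,v:(u/3.2+145-.34,v/3.2+160-.34)
s=lambda u,v:(u/2.35+185-.29,v/2.35+80-.29)
for nm,a,b,z in [("honey",(49,195),(488,498),.1),("pill",(304,293),(368,303),.083),("white",(446,301),(288,218),.1),("mill",(611,312),(220,100),.168),("green",(729,350),(177,88),.105),
 ("barL far",(299,38),(183,436),.088),("barL near",(288,118),(252,402),.088),("barR far",(631,78),(34,234),.088),("barR near",(622,158),(98,209),.088)]:
    p,e=tri(t(*a),s(*b)); print(nm,np.round(p,4),round(e,4),"top@z",np.round(onz("top",*t(*a),z),4),"scene@z",np.round(onz("scene",*s(*b),z),4))
print("drop", onz("top",*t(152,288),.1), onz("scene",*s(470,382),.1))
# lid blobs by colour in top
im=cv2.imread("pics/top0.png");hsv=cv2.cvtColor(im,cv2.COLOR_BGR2HSV)
for nm,lo,hi,roi,z in [("honey",(170,120,90),(180,255,255),(145,205,35,35),.1),("honey",(0,120,90),(7,255,255),(145,205,35,35),.1),("pill",(100,90,60),(125,255,255),(225,235,35,35),.083),("green",(15,100,40),(30,255,140),(350,250,45,45),.105)]:
    x,y,w,h=roi;m=cv2.inRange(hsv[y:y+h,x:x+w],lo,hi);q=np.argwhere(m)
    if len(q): u,v=np.median(q[:,1])+x,np.median(q[:,0])+y; print(nm,len(q),u,v,np.round(onz("top",u,v,z),4), (q.max(0)-q.min(0)))
E
```

```text
honey [0.487  0.3139 0.094 ] 0.0013 top@z [0.4855 0.3125] scene@z [0.4908 0.3158]
pill [0.4286 0.0804 0.0821] 0.001 top@z [0.4281 0.0806] scene@z [0.4295 0.0806]
white [ 0.4346 -0.0448  0.0998] 0.0035 top@z [ 0.4333 -0.0437] scene@z [ 0.4359 -0.046 ]
mill [ 0.4317 -0.1781  0.1637] 0.0015 top@z [ 0.4305 -0.177 ] scene@z [ 0.4351 -0.1738]
green [ 0.4202 -0.2885  0.1068] 0.0036 top@z [ 0.419  -0.2877] scene@z [ 0.4201 -0.2922]
barL far [0.6603 0.1174 0.0841] 0.0001 top@z [0.6589 0.1168] scene@z [0.6616 0.1199]
barL near [0.5863 0.1167 0.0782] 0.0026 top@z [0.5827 0.1162] scene@z [0.5914 0.122 ]
barR far [ 0.6574 -0.1872  0.0826] 0.0019 top@z [ 0.6565 -0.1871] scene@z [ 0.6586 -0.1808]
barR near [ 0.5828 -0.186   0.0802] 0.0006 top@z [ 0.581  -0.1852] scene@z [ 0.586  -0.1779]
drop [0.41486031 0.20947457] [0.42334599 0.21717608]
honey 348 160.0 220.0 [0.4872 0.3127] [22 22]
green 18 371.5 269.5 [ 0.4174 -0.2852] [12 13]
```

Units first: shifts go in shares of 80 cm and turns go in shares of pi rad. So -200 mm is -0.25, -160 mm is -0.2, 0.7 rad is 0.2228.

Request:
play_rows(
  dp=[
    [-0.05,-0.02,0],
    [-0.1,-0.04,0],
    [-0.15,-0.06,0],
    [-0.2,-0.08,0],
    [-0.25,-0.1,0],
  ],
  delta_rot=[
    [0,0,0.0446],
    [0,0,0.0891],
    [0,0,0.1337],
    [0,0,0.1783],
    [0,0,0.2228],
  ],
  fingers=[1,1,1,1,1],
  squeeze=25,
)

```text
clock: 0.6
position: [0.3622, 0.4225, 0.2145]
eef_rot: [0.499, 0.867, -0.0, -0.0]
wrist_force: [0.6, 0.2, -0.5]
opening: 1.0
grip_force: 0.0
```

```bash
cat >> h.py <<'E'
from scipy.spatial.transform import Rotation as R
def goto(x,y,z,ang=0.):
    s=r.state(); C=R.from_quat(s["eef_rot"]); c,w=np.cos(ang),np.sin(ang)
    # tool y at angle ang from world x, z down
    G=R.from_matrix(np.array([[-w,c,0],[c,w,0],[0,0,-1.]]))
    print("t",round(s["clock"],2),"pos",np.round(s["position"],4),"F",np.round(s["wrist_force"],1),"op",round(s["opening"],3),"grip",round(s["grip_force"],1),
     "\n dp mm",np.round(C.inv().apply(np.array([x,y,z])-s["position"])*1000,1),"rot",np.round((C.inv()*G).as_rotvec(),3))
E
python3 - <<'E'
from h import *
goto(.487,.313,.214)
t=cv2.imread("pics/top0.png")[215:420,310:480]; s=cv2.imread("pics/scene0.png")[30:185,180:385]
o=np.zeros((600,800,3),np.uint8); a=cv2.resize(t,(400,482)); b=cv2.resize(s,(400,302)); o[:482,:400]=a;o[:302,400:]=b
cv2.imwrite("pics/c3.png",o)
E
```

```text
t 0.6 pos [0.3622 0.4225 0.2145] F [ 0.6  0.2 -0.5] op 1.0 grip 0.0 
 dp mm [-157.4   52.8    0.5] rot [-0.001  0.     0.527]
```

View pics/c3.png

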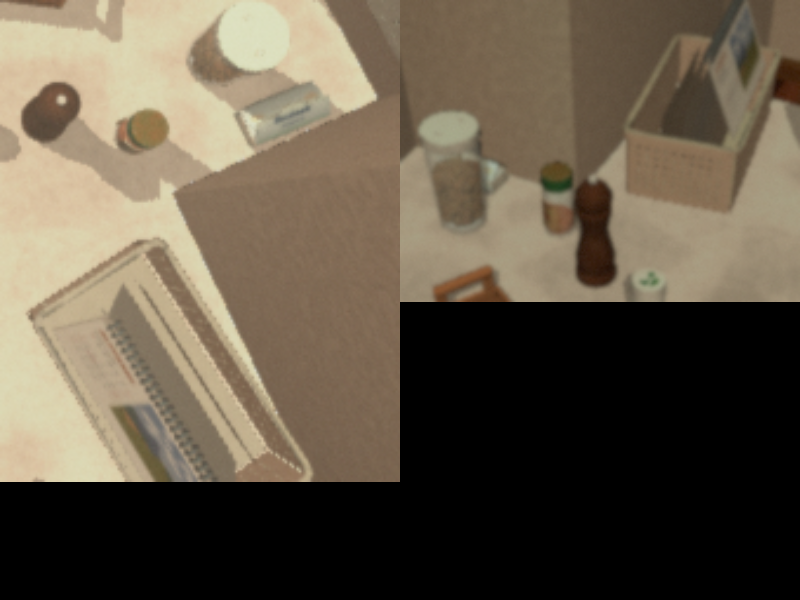

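The pillar's base corner is in the top view near (386,296), close behind the green-capped jar. The basket rim's near corners are near (376,317) and (324,349), and a small packet lies between the nut jar and the wall.

```bash
python3 - <<'E'
from h import *
t=lambda u,v:(u/2.353+310,v/2.353+215)
s=lambda u,v:((u-400)/1.951+180,v/1.951+30)
print("corner top",onz("top",*t(178,190),0),"wall pt",onz("top",*t(375,100),0),"lower wall",onz("top",*t(235,320),0.0))
print("corner scene",onz("scene",*s(572,180),0))
for z in(0.08,.1,.12,.14): print(z,"rim", onz("top",*t(155,240),z),onz("scene",*s(628,130),z),"|",onz("top",*t(30,315),z),onz("scene",*s(735,148),z))
E
```

```text
corner top [ 0.35850252 -0.35468731] wall pt [ 0.5008622  -0.59839152] lower wall [ 0.21135923 -0.43258191]
corner scene [ 0.34347318 -0.3821956 ]
0.08 rim [ 0.29348713 -0.31096312] [ 0.26213451 -0.34790668] | [ 0.19441067 -0.17529765] [ 0.15781355 -0.22198802]
0.1 rim [ 0.29324894 -0.30621238] [ 0.2789688  -0.32325807] | [ 0.19593628 -0.17296208] [ 0.17732337 -0.20056886]
0.12 rim [ 0.29301075 -0.30146165] [ 0.29580308 -0.29860946] | [ 0.19746188 -0.17062652] [ 0.19683318 -0.1791497 ]
0.14 rim [ 0.29277256 -0.29671091] [ 0.31263736 -0.27396085] | [ 0.19898749 -0.16829095] [ 0.216343   -0.15773054]
```

In the tool's units: -157 mm is -0.1963, -120 mm is -0.15, 0.14 rad is 0.0446.

Request:
play_rows(
  dp=[
    [-0.05,0.0175,0],
    [-0.1,0.0338,0],
    [-0.15,0.05,0],
    [-0.1963,0.0663,0],
    [-0.1963,0.0663,0],
  ],
  delta_rot=[
    [0,0,0.0446],
    [0,0,0.0891],
    [0,0,0.1337],
    [0,0,0.1677],
    [0,0,0.1677],
  ],
  fingers=[1,1,1,1,1],
)

```text
clock: 1.1
position: [0.4904, 0.3125, 0.2145]
eef_rot: [0.708, 0.706, 0.0, 0.001]
wrist_force: [0.1, 0.8, -0.1]
opening: 1.002
grip_force: 0.0
```

```bash
python3 - <<'E'
from h import *
goto(.487,.313,.099)
E
```

```text
t 1.1 pos [0.4904 0.3125 0.2145] F [ 0.1  0.8 -0.1] op 1.002 grip 0.0 
 dp mm [  0.7  -3.6 115.5] rot [ 0.002  0.001 -0.002]
```

In the tool's units: 115 mm is 0.1438, 100 mm is 0.125.

Request:
play_rows(
  dp=[
    [0.0013,-0.0038,0.0438],
    [0.0013,-0.0038,0.0875],
    [0.0013,-0.0038,0.125],
    [0.0013,-0.0038,0.1438],
    [0.0013,-0.0038,0.1438],
  ],
  delta_rot=[
    [0,0,0],
    [0,0,0],
    [0,0,0],
    [0,0,0],
    [0,0,0],
  ],
  fingers=[1,1,1,1,1],
)

```text
clock: 1.6
position: [0.4809, 0.3159, 0.0971]
eef_rot: [0.705, 0.709, -0.003, -0.001]
wrist_force: [0.1, -0.3, 0.1]
opening: 1.003
grip_force: 0.0
```

```bash
python3 - <<'E'
from h import *
goto(.487,.313,.099)
a=imaging.snapshot("scene")[:,:,::-1];b=imaging.snapshot("top")[:,:,::-1]
o=np.hstack([cv2.resize(a[220:345,320:460],None,fx=2.8,fy=2.8),cv2.resize(b[170:295,110:250],None,fx=2.8,fy=2.8)])
cv2.imwrite("pics/c4.png",o)
E
```

```text
t 1.6 pos [0.4809 0.3159 0.0971] F [ 0.1 -0.3  0.1] op 1.003 grip 0.0 
 dp mm [-2.9  6.1 -1.9] rot [-0.006  0.002  0.006]
```

View pics/c4.png

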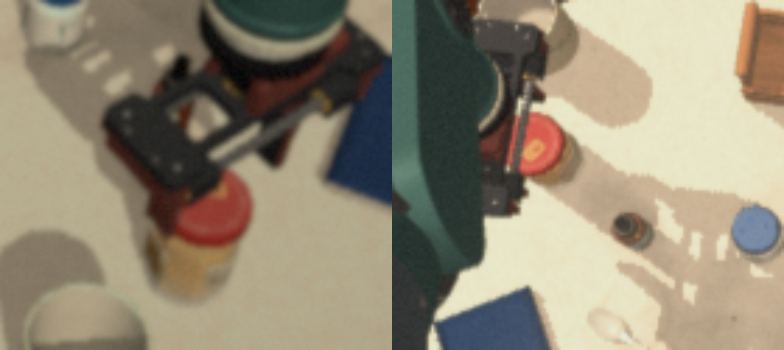

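The gripper straddles the honey lid along x: in the top crop the lid (540,145) sits between the two fingers.

In the tool's units: 3 mm is 0.0038, -2 mm is -0.0025.

Request:
play_rows(
  dp=[
    [-0.0013,0.0038,-0.0025],
    [-0.0013,0.0038,-0.0025],
  ],
  delta_rot=[
    [0,0,0],
    [0,0,0],
  ],
  fingers=[1,1],
)

```text
clock: 1.9
position: [0.4882, 0.3162, 0.1035]
eef_rot: [0.705, 0.709, 0.002, 0.001]
wrist_force: [0.0, -0.8, 0.3]
opening: 0.999
grip_force: 0.0
```

Request:
play_rows(
  dp=[
    [0,0,0],
    [0,0,0],
    [0,0,0],
    [0,0,0],
    [0,0,0],
  ],
  delta_rot=[
    [0,0,0],
    [0,0,0],
    [0,0,0],
    [0,0,0],
    [0,0,0],
  ],
  fingers=[0.6,0.3,0.3,0.3,0.3],
  squeeze=25,
)

```text
clock: 2.4
position: [0.4867, 0.3155, 0.1018]
eef_rot: [0.705, 0.709, -0.0, -0.0]
wrist_force: [-1.0, -0.2, 0.0]
opening: 0.654
grip_force: 0.0
```

In the tool's units: 2 mm is 0.0025.

Request:
play_rows(
  dp=[
    [0,0,0.0025],
    [0,0,0.0025],
    [0,0,0.0025],
    [0,0,0.0025],
    [0,0,0.0025],
  ],
  delta_rot=[
    [0,0,0],
    [0,0,0],
    [0,0,0],
    [0,0,0],
    [0,0,0],
  ],
  fingers=[-0.2,-0.4,-0.4,-0.4,-0.4],
  squeeze=25,
)

```text
clock: 2.9
position: [0.4868, 0.3155, 0.0998]
eef_rot: [0.705, 0.709, -0.0, 0.0]
wrist_force: [-1.4, -0.8, 0.7]
opening: 0.303
grip_force: 0.0
```

```bash
python3 - <<'E'
from h import *
goto(.487,.313,.099)
a=imaging.snapshot("scene")[:,:,::-1];b=imaging.snapshot("top")[:,:,::-1]
o=np.hstack([cv2.resize(a[220:345,320:460],None,fx=2.8,fy=2.8),cv2.resize(b[170:295,110:250],None,fx=2.8,fy=2.8)])
cv2.imwrite("pics/c5.png",o)
E
```

```text
t 2.9 pos [0.4868 0.3155 0.0998] F [-1.4 -0.8  0.7] op 0.303 grip 0.0 
 dp mm [-2.5  0.2  0.8] rot [-0.     0.     0.005]
```

View pics/c5.png

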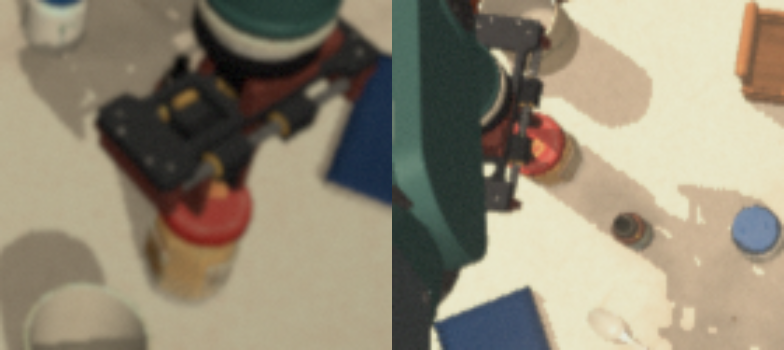

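```bash
python3 - <<'E'
from h import *
for z in (.08,.1,.13,.16,.2):
    p=proj("top",[.487,.3155,z]); q=proj("scene",[.487,.3155,z])
    print(z,"top",p,"crop",(p-[110,170])*2.8+[392,0],"scene",q,"crop",(q-[320,220])*2.8)
E
```

```text
0.08 top [161.01949018 221.47773499] crop [534.8545725  144.13765796] scene [392.10871773 296.20760829] crop [201.90440965 213.3813032 ]
0.1 top [159.00432648 219.94323932] crop [529.21211416 139.84107009] scene [393.78168025 290.55553016] crop [206.58870469 197.55548446]
0.13 top [155.84757333 217.53945244] crop [520.37320533 133.11046684] scene [396.39775704 281.71715495] crop [213.91371971 172.80803387]
0.16 top [152.51829268 215.00429028] crop [511.0512195  126.01201279] scene [399.15072083 272.41630914] crop [221.62201832 146.76566559]
0.2 top [147.78550516 211.40039351] crop [497.79941446 115.92110182] scene [403.05351557 259.23077713] crop [232.54984359 109.84617597]
```

```bash
python3 - <<'E'
from h import *
s=r.state(); print(s["opening"],s["grip_force"],s["position"],s["qpos"])
a=imaging.snapshot("scene")[:,:,::-1]
cv2.imwrite("pics/c6.png",cv2.resize(a[230:330,345:455],None,fx=5.5,fy=5.5,interpolation=cv2.INTER_CUBIC))
E
```

```text
0.29968733049598945 0.0 [0.48679786 0.31554913 0.09984362] [ 4.56118701e-01  4.55978237e-01  1.67739613e+00 -8.55922111e-05
  1.00822399e+00  4.51127239e-01]
```

View pics/c6.png

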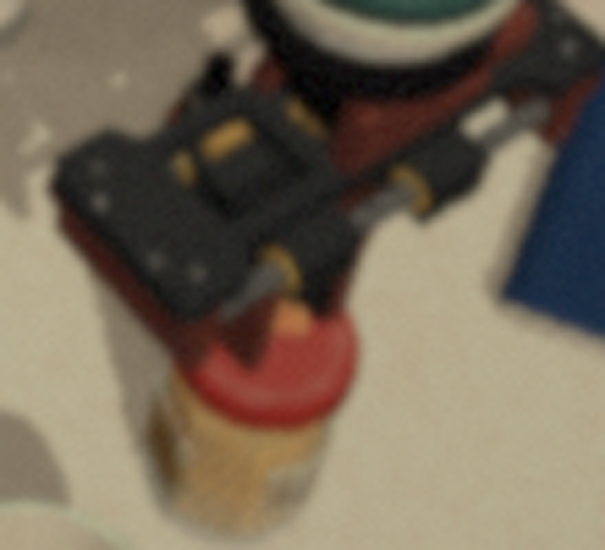

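The fingers closed with no grip, apparently above the lid, so they are higher than I assumed. I'll open, go lower and try again.

In the tool's units: -8 mm is -0.01.

Request:
play_rows(
  dp=[
    [0,0,-0.01],
    [0,0,-0.01],
    [0,0,-0.01],
    [0,0,-0.01],
    [0,0,-0.01],
  ],
  delta_rot=[
    [0,0,0],
    [0,0,0],
    [0,0,0],
    [0,0,0],
    [0,0,0],
  ],
  fingers=[1,1,1,1,1],
)

```text
clock: 3.55
position: [0.4866, 0.3155, 0.1078]
eef_rot: [0.705, 0.709, -0.0, -0.0]
wrist_force: [0.2, -0.3, 0.2]
opening: 0.715
grip_force: 0.0
```

In the tool's units: 24 mm is 0.03, 20 mm is 0.025.

Request:
play_rows(
  dp=[
    [-0.0013,0,0.0063],
    [-0.0025,0,0.0125],
    [-0.0025,0,0.0188],
    [-0.0025,0,0.025],
    [-0.0025,0,0.03],
  ],
  delta_rot=[
    [0,0,0],
    [0,0,0],
    [0,0,0],
    [0,0,0],
    [0,0,0],
  ],
  fingers=[1,1,1,1,1],
)

```text
clock: 4.05
position: [0.4865, 0.3134, 0.0831]
eef_rot: [0.705, 0.709, -0.0, -0.0]
wrist_force: [-0.7, 0.3, 0.1]
opening: 0.998
grip_force: 0.0
```

Request:
play_rows(
  dp=[
    [0,0,0],
    [0,0,0],
    [0,0,0],
    [0,0,0],
    [0,0,0],
  ],
  delta_rot=[
    [0,0,0],
    [0,0,0],
    [0,0,0],
    [0,0,0],
    [0,0,0],
  ],
  fingers=[0.6,0.3,0.3,0.3,0.3],
)

```text
clock: 4.55
position: [0.4869, 0.3136, 0.084]
eef_rot: [0.705, 0.709, 0.0, 0.0]
wrist_force: [-0.8, -0.2, 0.3]
opening: 0.729
grip_force: 25.0
```

In the tool's units: 10 mm is 0.0125, 5 mm is 0.0063.

Request:
play_rows(
  dp=[
    [0,0,0],
    [0,0,0],
    [0,0,0.0063],
    [0,0,0.0125],
    [0,0,0.0125],
  ],
  delta_rot=[
    [0,0,0],
    [0,0,0],
    [0,0,0],
    [0,0,0],
    [0,0,0],
  ],
  fingers=[0.9,0.9,0.9,0.9,0.9],
)

```text
clock: 5.05
position: [0.4861, 0.3132, 0.0728]
eef_rot: [0.705, 0.709, -0.001, -0.0]
wrist_force: [0.4, -0.4, 0.6]
opening: 0.952
grip_force: 0.0
```

In the tool's units: -4 mm is -0.005.

Request:
play_rows(
  dp=[
    [0,0,0],
    [0,0,0],
    [0,0,0],
    [0,0,0],
    [0,0,-0.005],
  ],
  delta_rot=[
    [0,0,0],
    [0,0,0],
    [0,0,0],
    [0,0,0],
    [0,0,0],
  ],
  fingers=[0.3,0.3,0.3,0.3,0.3],
)

```text
clock: 5.55
position: [0.4858, 0.3131, 0.0771]
eef_rot: [0.705, 0.709, -0.001, -0.0]
wrist_force: [-0.5, -0.1, -4.9]
opening: 0.726
grip_force: 25.0
```

In the tool's units: -30 mm is -0.0375, -20 mm is -0.025.

Request:
play_rows(
  dp=[
    [0,0,-0.0125],
    [0,0,-0.025],
    [0,0,-0.0375],
    [0,0,-0.0375],
    [0,0,-0.0375],
  ],
  delta_rot=[
    [0,0,0],
    [0,0,0],
    [0,0,0],
    [0,0,0],
    [0,0,0],
  ],
  fingers=[0.3,0.3,0.3,0.3,0.3],
)

```text
clock: 6.05
position: [0.4871, 0.3137, 0.1084]
eef_rot: [0.705, 0.709, 0.001, 0.0]
wrist_force: [0.6, -0.4, -5.0]
opening: 0.727
grip_force: 25.0
```

```bash
python3 - <<'E'
from h import *
goto(.62,.072,.2)
a=imaging.snapshot("scene")[:,:,::-1]
cv2.imwrite("pics/c7.png",cv2.resize(a[210:330,325:455],None,fx=4.6,fy=4.6,interpolation=cv2.INTER_CUBIC))
E
```

```text
t 6.05 pos [0.4871 0.3137 0.1084] F [ 0.6 -0.4 -5. ] op 0.727 grip 25.0 
 dp mm [-242.3  131.8  -91.5] rot [ 0.001 -0.     0.005]
```

View pics/c7.png

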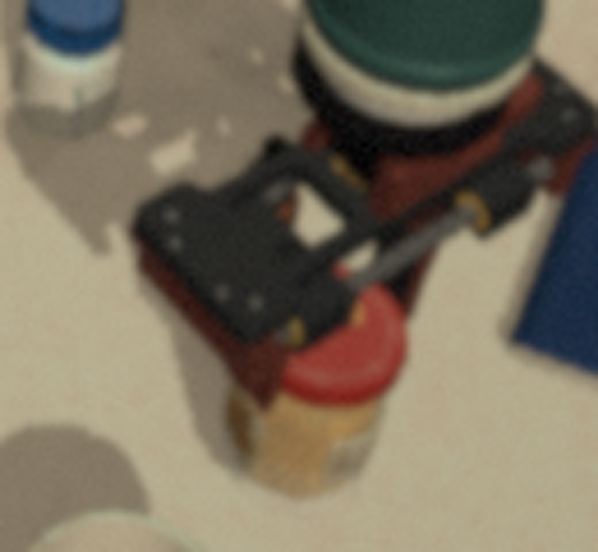

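The honey jar hangs upright in the gripper, lid at (345,350) in the crop. It was on the table at TCP z 0.073, so the set-down height in the caddy is 0.085.

In the tool's units: -150 mm is -0.1875, -120 mm is -0.15, 0.005 rad is 0.0016.

Request:
play_rows(
  dp=[
    [-0.025,0.0125,-0.0375],
    [-0.0625,0.035,-0.075],
    [-0.1063,0.0575,-0.11],
    [-0.15,0.0813,-0.115],
    [-0.1875,0.1025,-0.115],
  ],
  delta_rot=[
    [0,0,0.0016],
    [0,0,0.0016],
    [0,0,0.0016],
    [0,0,0.0016],
    [0,0,0.0016],
  ],
  fingers=[0.3,0.3,0.3,0.3,0.3],
)

```text
clock: 6.6
position: [0.571, 0.1623, 0.2011]
eef_rot: [0.707, 0.707, 0.001, 0.001]
wrist_force: [1.1, 0.4, -5.7]
opening: 0.725
grip_force: 25.0
```

In the tool's units: -92 mm is -0.115, -85 mm is -0.1063.

Request:
play_rows(
  dp=[
    [-0.0438,0.025,0],
    [-0.0813,0.045,0],
    [-0.1063,0.0575,0],
    [-0.115,0.0625,0],
    [-0.115,0.0625,0],
  ],
  delta_rot=[
    [0,0,0],
    [0,0,0],
    [0,0,0],
    [0,0,0],
    [0,0,0],
  ],
  fingers=[0.3,0.3,0.3,0.3,0.3],
)

```text
clock: 7.1
position: [0.6194, 0.0712, 0.1991]
eef_rot: [0.708, 0.707, -0.0, -0.0]
wrist_force: [-0.6, 0.4, -5.1]
opening: 0.728
grip_force: 25.0
```

Request:
play_rows(
  dp=[
    [0,0,0],
    [0,0,0],
    [0,0,0],
  ],
  delta_rot=[
    [0,0,0],
    [0,0,0],
    [0,0,0],
  ],
  fingers=[0.3,0.3,0.3],
)

```text
clock: 7.4
position: [0.6189, 0.0732, 0.1998]
eef_rot: [0.707, 0.708, -0.0, -0.0]
wrist_force: [0.9, 0.9, -5.4]
opening: 0.726
grip_force: 25.0
```

```bash
python3 - <<'E'
from h import *
t=lambda u,v:(u/3.2+145-.34,v/3.2+160-.34)
for f,b,c in [((392,145),(397,60),.062),((463,152),(468,68),-.006),((536,160),(541,75),-.074)]:
    p,q=onz("top",*t(*f),.05),onz("top",*t(*b),.05); print(np.round([p,q],4),"cy0",round((p[1]+q[1])/2-c,4),"cx",round((p[0]+q[0])/2,4))
goto(.62,.072,.12)
E
```

```text
[[0.5786 0.0225]
 [0.661  0.0279]] cy0 -0.0368 cx 0.6198
[[ 0.5797 -0.0435]
 [ 0.6611 -0.0392]] cy0 -0.0353 cx 0.6204
[[ 0.58   -0.1113]
 [ 0.6623 -0.1079]] cy0 -0.0356 cx 0.6211
t 7.4 pos [0.6189 0.0732 0.1998] F [ 0.9  0.9 -5.4] op 0.726 grip 25.0 
 dp mm [-1.2  1.2 79.8] rot [-0.001 -0.     0.002]
```

In the tool's units: 95 mm is 0.1188, 85 mm is 0.1063.

Request:
play_rows(
  dp=[
    [-0.0025,0.0013,0.0313],
    [-0.0025,0.0013,0.0625],
    [-0.0025,0.0013,0.0875],
    [-0.0025,0.0013,0.1063],
    [-0.0025,0.0013,0.1188],
  ],
  delta_rot=[
    [0,0,0],
    [0,0,0],
    [0,0,0],
    [0,0,0],
    [0,0,0],
  ],
  fingers=[0.3,0.3,0.3,0.3,0.3],
)

```text
clock: 7.9
position: [0.6196, 0.0707, 0.1037]
eef_rot: [0.707, 0.707, -0.001, -0.001]
wrist_force: [-0.5, -0.2, -5.1]
opening: 0.729
grip_force: 25.0
```

In the tool's units: 16 mm is 0.02, 13 mm is 0.0163.

Request:
play_rows(
  dp=[
    [0,0,0.0063],
    [0,0,0.0113],
    [0,0,0.0163],
    [0,0,0.02],
    [0,0,0.02],
  ],
  delta_rot=[
    [0,0,0],
    [0,0,0],
    [0,0,0],
    [0,0,0],
    [0,0,0],
  ],
  fingers=[0.3,0.3,0.3,0.3,0.3],
)

```text
clock: 8.4
position: [0.6205, 0.0699, 0.0888]
eef_rot: [0.707, 0.707, -0.0, 0.0]
wrist_force: [-0.1, -1.0, -5.7]
opening: 0.731
grip_force: 25.0
```

Still carrying the full weight at 0.0888, so I'll lower in small steps until it unloads.

Request:
play_rows(
  dp=[
    [0,0,0.0013],
    [0,0,0.0025],
    [0,0,0.0038],
    [0,0,0.0038],
    [0,0,0.0038],
  ],
  delta_rot=[
    [0,0,0],
    [0,0,0],
    [0,0,0],
    [0,0,0],
    [0,0,0],
  ],
  fingers=[0.3,0.3,0.3,0.3,0.3],
)

```text
clock: 8.9
position: [0.6209, 0.0702, 0.0866]
eef_rot: [0.707, 0.707, 0.0, 0.0]
wrist_force: [-2.2, 2.5, 2.9]
opening: 0.728
grip_force: 25.0
```

In the tool's units: 1 mm is 0.0013.

Request:
play_rows(
  dp=[
    [0,0,0.0013],
    [0,0,0.0013],
    [0,0,0.0013],
  ],
  delta_rot=[
    [0,0,0],
    [0,0,0],
    [0,0,0],
  ],
  fingers=[0.3,0.3,0.3],
)

```text
clock: 9.2
position: [0.6209, 0.0707, 0.0864]
eef_rot: [0.707, 0.707, 0.001, 0.0]
wrist_force: [-3.8, 3.7, 10.7]
opening: 0.725
grip_force: 25.0
```

In the tool's units: -10 mm is -0.0125, -1 mm is -0.0013.

Request:
play_rows(
  dp=[
    [0,0,-0.0013],
    [0,0,-0.0013],
    [0,0,-0.0013],
    [0,0,-0.0013],
    [0,0,-0.0125],
  ],
  delta_rot=[
    [0,0,0],
    [0,0,0],
    [0,0,0],
    [0,0,0],
    [0,0,0],
  ],
  fingers=[0.8,0.9,0.9,0.9,0.9],
)

```text
clock: 9.7
position: [0.6194, 0.0697, 0.0938]
eef_rot: [0.707, 0.707, -0.001, -0.001]
wrist_force: [-0.3, -0.3, -0.1]
opening: 0.951
grip_force: 0.0
```

Request:
play_rows(
  dp=[
    [0,0,-0.0375],
    [0,0,-0.0875],
    [0,0,-0.125],
    [-0.0063,-0.0125,-0.1313],
    [-0.025,-0.0438,-0.1313],
  ],
  delta_rot=[
    [0,0,0],
    [0,0,0],
    [0,0,0],
    [0,0,0],
    [0,0,0],
  ],
  fingers=[0.9,0.9,0.9,0.9,0.9],
)

```text
clock: 10.2
position: [0.5876, 0.0502, 0.2015]
eef_rot: [0.707, 0.707, 0.002, 0.002]
wrist_force: [-0.4, -0.3, -0.6]
opening: 0.951
grip_force: 0.0
```

In the tool's units: -150 mm is -0.1875, -145 mm is -0.1813.

Request:
play_rows(
  dp=[
    [-0.0275,-0.05,0],
    [-0.0575,-0.1,0],
    [-0.0875,-0.1438,0],
    [-0.1125,-0.1813,0],
    [-0.1188,-0.1875,0],
  ],
  delta_rot=[
    [0,0,0],
    [0,0,0],
    [0,0,0],
    [0,0,0],
    [0,0,0],
  ],
  fingers=[0.9,0.9,0.9,0.9,0.9],
)

```text
clock: 10.7
position: [0.4305, -0.0458, 0.1989]
eef_rot: [0.708, 0.706, -0.001, -0.002]
wrist_force: [0.2, 0.2, -0.8]
opening: 0.953
grip_force: 0.0
```

Request:
play_rows(
  dp=[
    [0,0,0],
    [0,0,0],
    [0,0,0],
  ],
  delta_rot=[
    [0,0,0],
    [0,0,0],
    [0,0,0],
  ],
  fingers=[0.9,0.9,0.9],
)

```text
clock: 11.0
position: [0.4368, -0.0447, 0.1999]
eef_rot: [0.707, 0.707, 0.0, 0.0]
wrist_force: [0.2, 0.3, 0.1]
opening: 0.948
grip_force: 0.0
```

```bash
python3 - <<'E'
from h import *
goto(.4345,-.045,.08)
b=imaging.snapshot("top")[:,:,::-1]
cv2.imwrite("pics/c8.png",cv2.resize(b[160:300,145:395],None,fx=3.2,fy=3.2,interpolation=cv2.INTER_CUBIC))
E
```

```text
t 11.0 pos [ 0.4368 -0.0447  0.1999] F [0.2 0.3 0.1] op 0.948 grip 0.0 
 dp mm [ -0.3  -2.4 119.9] rot [ 0.001 -0.     0.001]
```

View pics/c8.png

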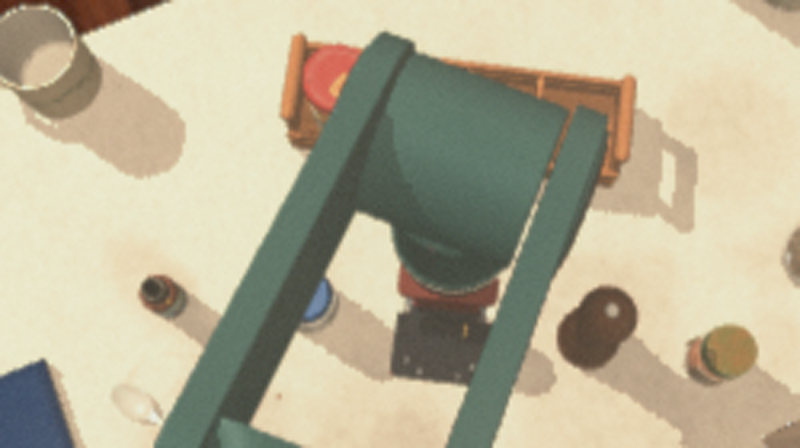

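The honey jar stands in the left bay, lid at (335,78) in the crop; the other things have not moved. Now the white-capped jar.

Request:
play_rows(
  dp=[
    [0,-0.0013,0.0438],
    [0,-0.0025,0.0875],
    [0,-0.0025,0.125],
    [0,-0.0025,0.15],
    [0,-0.0025,0.1613],
  ],
  delta_rot=[
    [0,0,0],
    [0,0,0],
    [0,0,0],
    [0,0,0],
    [0,0,0],
  ],
  fingers=[0.9,0.9,0.9,0.9,0.9],
)

```text
clock: 11.55
position: [0.433, -0.0443, 0.069]
eef_rot: [0.707, 0.707, -0.001, -0.001]
wrist_force: [-0.0, 0.3, 0.9]
opening: 0.948
grip_force: 0.0
```

Request:
play_rows(
  dp=[
    [0,0,0],
    [0,0,0],
    [0,0,0],
    [0,0,0],
    [0,0,0],
  ],
  delta_rot=[
    [0,0,0],
    [0,0,0],
    [0,0,0],
    [0,0,0],
    [0,0,0],
  ],
  fingers=[0.7,0.4,0.1,-0.3,-0.3],
  squeeze=18,
)

```text
clock: 12.05
position: [0.4341, -0.0453, 0.0716]
eef_rot: [0.707, 0.707, 0.0, 0.001]
wrist_force: [-0.8, -0.3, 0.0]
opening: 0.537
grip_force: 0.1
```

Request:
play_rows(
  dp=[
    [0,0,0],
    [0,0,0],
    [0,0,0],
  ],
  delta_rot=[
    [0,0,0],
    [0,0,0],
    [0,0,0],
  ],
  fingers=[-0.3,-0.3,-0.3],
)

```text
clock: 12.35
position: [0.4341, -0.0453, 0.0713]
eef_rot: [0.707, 0.707, 0.0, 0.001]
wrist_force: [0.1, -0.3, 5.4]
opening: 0.478
grip_force: 18.0
```

In the tool's units: -127 mm is -0.1588, -115 mm is -0.1438.

Request:
play_rows(
  dp=[
    [0,0,-0.0125],
    [0,0,-0.05],
    [0,0,-0.1],
    [0.0063,0.025,-0.1438],
    [0.015,0.0688,-0.1588],
  ],
  delta_rot=[
    [0,0,0],
    [0,0,0],
    [0,0,0],
    [0,0,0],
    [0,0,0],
  ],
  fingers=[-0.3,-0.3,-0.3,-0.3,-0.3],
)

```text
clock: 12.85
position: [0.4884, -0.0332, 0.2017]
eef_rot: [0.707, 0.707, 0.001, 0.001]
wrist_force: [1.0, -1.1, -1.5]
opening: 0.484
grip_force: 18.0
```

In the tool's units: 131 mm is 0.1638, 128 mm is 0.16.

Request:
play_rows(
  dp=[
    [0.01,0.05,0],
    [0.02,0.1,0],
    [0.0288,0.14,0],
    [0.0325,0.16,0],
    [0.0325,0.1638,0],
  ],
  delta_rot=[
    [0,0,0],
    [0,0,0],
    [0,0,0],
    [0,0,0],
    [0,0,0],
  ],
  fingers=[-0.3,-0.3,-0.3,-0.3,-0.3],
)

```text
clock: 13.35
position: [0.6208, -0.0066, 0.1976]
eef_rot: [0.707, 0.707, -0.0, -0.0]
wrist_force: [1.0, 0.4, -1.9]
opening: 0.476
grip_force: 18.0
```

Request:
play_rows(
  dp=[
    [0,0,0],
    [0,0,0],
    [0,0,0],
  ],
  delta_rot=[
    [0,0,0],
    [0,0,0],
    [0,0,0],
  ],
  fingers=[-0.3,-0.3,-0.3],
)

```text
clock: 13.65
position: [0.6182, -0.0073, 0.198]
eef_rot: [0.707, 0.707, -0.0, -0.0]
wrist_force: [0.5, 0.6, -0.8]
opening: 0.481
grip_force: 18.0
```

```bash
python3 - <<'E'
from h import *
goto(.6205,-.0077,.0853)
E
```

```text
t 13.65 pos [ 0.6182 -0.0073  0.198 ] F [ 0.5  0.6 -0.8] op 0.481 grip 18.0 
 dp mm [ -0.4   2.5 112.7] rot [-0.001  0.    -0.   ]
```

In the tool's units: 105 mm is 0.1313, 95 mm is 0.1188.

Request:
play_rows(
  dp=[
    [0,0.0025,0.0375],
    [0,0.0025,0.075],
    [0,0.0025,0.1],
    [0,0.0025,0.1188],
    [0,0.0025,0.1313],
  ],
  delta_rot=[
    [0,0,0],
    [0,0,0],
    [0,0,0],
    [0,0,0],
    [0,0,0],
  ],
  fingers=[-0.3,-0.3,-0.3,-0.3,-0.3],
)

```text
clock: 14.15
position: [0.62, -0.0072, 0.0918]
eef_rot: [0.707, 0.707, -0.001, -0.001]
wrist_force: [-0.0, 0.3, -0.6]
opening: 0.476
grip_force: 18.0
```

In the tool's units: 7 mm is 0.0088, 6 mm is 0.0075.

Request:
play_rows(
  dp=[
    [0,0,0.0025],
    [0,0,0.005],
    [0,0,0.0075],
    [0,0,0.0088],
    [0,0,0.0088],
  ],
  delta_rot=[
    [0,0,0],
    [0,0,0],
    [0,0,0],
    [0,0,0],
    [0,0,0],
  ],
  fingers=[-0.3,-0.3,-0.3,-0.3,-0.3],
)

```text
clock: 14.65
position: [0.6218, -0.0071, 0.0862]
eef_rot: [0.707, 0.707, 0.0, 0.0]
wrist_force: [-0.4, 0.1, -1.2]
opening: 0.475
grip_force: 18.0
```

In the tool's units: 2 mm is 0.0025, 1 mm is 0.0013.

Request:
play_rows(
  dp=[
    [0,0,0.0013],
    [0,0,0.0025],
    [0,0,0.0025],
  ],
  delta_rot=[
    [0,0,0],
    [0,0,0],
    [0,0,0],
  ],
  fingers=[-0.3,-0.3,-0.3],
)

```text
clock: 14.95
position: [0.6214, -0.0071, 0.0838]
eef_rot: [0.707, 0.707, -0.0, -0.0]
wrist_force: [0.4, -0.4, -0.7]
opening: 0.477
grip_force: 18.0
```

In the tool's units: 1 mm is 0.0013.

Request:
play_rows(
  dp=[
    [0,0,0.0013],
    [0,0,0.0013],
    [0,0,0.0013],
  ],
  delta_rot=[
    [0,0,0],
    [0,0,0],
    [0,0,0],
  ],
  fingers=[-0.3,-0.3,-0.3],
)

```text
clock: 15.25
position: [0.6218, -0.0071, 0.0833]
eef_rot: [0.707, 0.707, 0.0, 0.0]
wrist_force: [-0.6, 0.1, 3.0]
opening: 0.479
grip_force: 18.0
```

In the tool's units: 1 mm is 0.0013.

Request:
play_rows(
  dp=[
    [0,0,0.0013],
    [0,0,0.0013],
    [0,0,0.0013],
  ],
  delta_rot=[
    [0,0,0],
    [0,0,0],
    [0,0,0],
  ],
  fingers=[-0.3,-0.3,-0.3],
)

```text
clock: 15.55
position: [0.6226, -0.0072, 0.0829]
eef_rot: [0.707, 0.707, 0.001, 0.001]
wrist_force: [-0.5, 0.1, 6.6]
opening: 0.476
grip_force: 18.0
```

In the tool's units: -10 mm is -0.0125, -1 mm is -0.0013.

Request:
play_rows(
  dp=[
    [0,0,-0.0013],
    [0,0,-0.0013],
    [0,0,-0.0013],
    [0,0,-0.0013],
    [0,0,-0.0125],
  ],
  delta_rot=[
    [0,0,0],
    [0,0,0],
    [0,0,0],
    [0,0,0],
    [0,0,0],
  ],
  fingers=[0.2,0.7,0.7,0.7,0.7],
)

```text
clock: 16.05
position: [0.6203, -0.0069, 0.0908]
eef_rot: [0.707, 0.707, -0.001, -0.001]
wrist_force: [0.8, -0.5, -0.4]
opening: 0.843
grip_force: 0.0
```

In the tool's units: -148 mm is -0.185, -143 mm is -0.1788.

Request:
play_rows(
  dp=[
    [0,0,-0.0375],
    [0,0,-0.0875],
    [0,0,-0.1375],
    [-0.0125,-0.0088,-0.1788],
    [-0.05,-0.0338,-0.185],
  ],
  delta_rot=[
    [0,0,0],
    [0,0,0],
    [0,0,0],
    [0,0,0],
    [0,0,0],
  ],
  fingers=[0.7,0.7,0.7,0.7,0.7],
)

```text
clock: 16.55
position: [0.5985, -0.0462, 0.2455]
eef_rot: [0.706, 0.708, 0.003, 0.004]
wrist_force: [0.3, 0.2, -0.4]
opening: 0.851
grip_force: 0.0
```

In the tool's units: -195 mm is -0.2438, -160 mm is -0.2.

Request:
play_rows(
  dp=[
    [-0.05,-0.035,0],
    [-0.1,-0.07,0],
    [-0.15,-0.105,0],
    [-0.2,-0.14,0],
    [-0.2438,-0.175,0],
  ],
  delta_rot=[
    [0,0,0],
    [0,0,0],
    [0,0,0],
    [0,0,0],
    [0,0,0],
  ],
  fingers=[0.7,0.7,0.7,0.7,0.7],
)

```text
clock: 17.05
position: [0.4533, -0.2437, 0.2407]
eef_rot: [0.707, 0.707, -0.0, 0.001]
wrist_force: [0.6, -0.9, -0.2]
opening: 0.848
grip_force: 0.0
```

In the tool's units: -46 mm is -0.0575, -42 mm is -0.0525.

Request:
play_rows(
  dp=[
    [-0.0313,-0.0225,0],
    [-0.0525,-0.04,0],
    [-0.0575,-0.0438,0],
    [-0.0575,-0.0438,0],
    [-0.0575,-0.0438,0],
  ],
  delta_rot=[
    [0,0,0],
    [0,0,0],
    [0,0,0],
    [0,0,0],
    [0,0,0],
  ],
  fingers=[0.7,0.7,0.7,0.7,0.7],
)

```text
clock: 17.55
position: [0.4201, -0.2874, 0.2401]
eef_rot: [0.707, 0.707, 0.0, 0.0]
wrist_force: [-0.2, 0.2, -0.1]
opening: 0.851
grip_force: 0.0
```

```bash
python3 - <<'E'
from h import *
goto(.4195,-.289,.078)
a=imaging.snapshot("scene")[:,:,::-1]; b=imaging.snapshot("top")[:,:,::-1]
o=np.hstack([cv2.resize(a[60:260,190:390],(400,400)),cv2.resize(b[150:350,225:425],(400,400))])
cv2.imwrite("pics/c9.png",o)
E
```

```text
t 17.55 pos [ 0.4201 -0.2874  0.2401] F [-0.2  0.2 -0.1] op 0.851 grip 0.0 
 dp mm [ -1.6  -0.6 162.1] rot [ 0.001 -0.     0.   ]
```

View pics/c9.png

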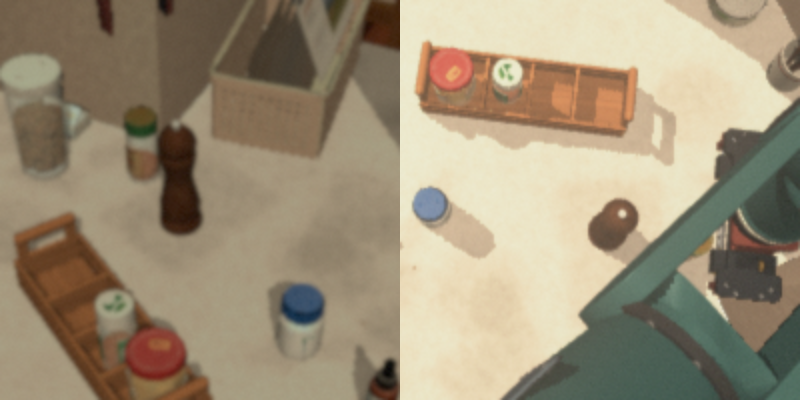

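```bash
python3 - <<'E'
from h import *
for z in (.2,.22,.24,.26):
    print(z,proj("scene",[.42+.042,-.2874,z]),proj("scene",[.42-.042,-.2874,z]))
print(proj("scene",[.4195,-.289,.105]))
E
```

```text
0.2 [244.88615238  92.71307696] [273.17224467  82.42241938]
0.22 [244.29827146  85.79738549] [272.94945997  75.55596162]
0.24 [243.69526523  78.70376345] [272.72109155  68.51740775]
0.26 [243.07654234  71.42525451] [272.48692682  61.30020572]
[260.83923523 117.6772074 ]
```

The two finger tips show in the scene crop at (105,33) and (165,22), so they sit about level with the reported TCP. White and honey stand in their bays. Lowering onto the green-capped jar.

In the tool's units: 155 mm is 0.1938, 140 mm is 0.175.

Request:
play_rows(
  dp=[
    [-0.0013,0,0.05],
    [-0.0025,0,0.1],
    [-0.0025,0,0.1438],
    [-0.0025,0,0.175],
    [-0.0025,0,0.1938],
  ],
  delta_rot=[
    [0,0,0],
    [0,0,0],
    [0,0,0],
    [0,0,0],
    [0,0,0],
  ],
  fingers=[0.7,0.7,0.7,0.7,0.7],
)

```text
clock: 18.15
position: [0.4191, -0.2882, 0.0827]
eef_rot: [0.707, 0.708, -0.0, -0.002]
wrist_force: [0.2, -0.1, 0.2]
opening: 0.85
grip_force: 0.0
```

In the tool's units: 10 mm is 0.0125, 5 mm is 0.0063.

Request:
play_rows(
  dp=[
    [0,0,0.0063],
    [0,0,0.0125],
    [0,0,0.0125],
    [0,0,0.0125],
    [0,0,0.0125],
  ],
  delta_rot=[
    [0,0,0],
    [0,0,0],
    [0,0,0],
    [0,0,0],
    [0,0,0],
  ],
  fingers=[0.7,0.6,0.4,0.2,-0.2],
)

```text
clock: 18.65
position: [0.4201, -0.2905, 0.0757]
eef_rot: [0.707, 0.707, -0.0, 0.001]
wrist_force: [0.8, -0.5, 1.1]
opening: 0.565
grip_force: 0.0
```

Request:
play_rows(
  dp=[
    [0,0,0],
    [0,0,0],
    [0,0,0],
    [0,0,0],
  ],
  delta_rot=[
    [0,0,0],
    [0,0,0],
    [0,0,0],
    [0,0,0],
  ],
  fingers=[-0.3,-0.3,-0.3,-0.3],
)

```text
clock: 19.05
position: [0.4201, -0.2906, 0.0756]
eef_rot: [0.707, 0.707, -0.0, 0.001]
wrist_force: [-0.2, 0.6, 5.7]
opening: 0.505
grip_force: 18.0
```

In the tool's units: -150 mm is -0.1875, -120 mm is -0.15.

Request:
play_rows(
  dp=[
    [0,0,-0.0125],
    [0,0,-0.05],
    [0,0,-0.1],
    [0,0,-0.15],
    [0.0188,0.0188,-0.1875],
  ],
  delta_rot=[
    [0,0,0],
    [0,0,0],
    [0,0,0],
    [0,0,0],
    [0,0,0],
  ],
  fingers=[-0.3,-0.3,-0.3,-0.3,-0.3],
)

```text
clock: 19.55
position: [0.4337, -0.2762, 0.2276]
eef_rot: [0.708, 0.706, -0.001, 0.001]
wrist_force: [1.2, -0.5, -1.8]
opening: 0.51
grip_force: 18.0
```

In the tool's units: 165 mm is 0.2063, 153 mm is 0.1913.

Request:
play_rows(
  dp=[
    [0.0425,0.04,0],
    [0.085,0.0788,0],
    [0.1275,0.1188,0],
    [0.17,0.1588,0],
    [0.2063,0.1913,0],
  ],
  delta_rot=[
    [0,0,0],
    [0,0,0],
    [0,0,0],
    [0,0,0],
    [0,0,0],
  ],
  fingers=[-0.3,-0.3,-0.3,-0.3,-0.3],
)

```text
clock: 20.05
position: [0.5884, -0.108, 0.2251]
eef_rot: [0.707, 0.707, -0.0, -0.0]
wrist_force: [0.3, -0.7, -1.2]
opening: 0.51
grip_force: 18.0
```

In the tool's units: 35 mm is 0.0438, 32 mm is 0.04.

Request:
play_rows(
  dp=[
    [0.025,0.0225,0],
    [0.04,0.0375,0],
    [0.0438,0.04,0],
    [0.0438,0.04,0],
    [0.0438,0.04,0],
  ],
  delta_rot=[
    [0,0,0],
    [0,0,0],
    [0,0,0],
    [0,0,0],
    [0,0,0],
  ],
  fingers=[-0.3,-0.3,-0.3,-0.3,-0.3],
)

```text
clock: 20.55
position: [0.6185, -0.0761, 0.2248]
eef_rot: [0.707, 0.707, -0.001, -0.0]
wrist_force: [0.0, -0.5, -0.4]
opening: 0.509
grip_force: 18.0
```

```bash
python3 - <<'E'
from h import *
goto(.6205,-.0757,.0876)
E
```

```text
t 20.55 pos [ 0.6185 -0.0761  0.2248] F [ 0.  -0.5 -0.4] op 0.509 grip 18.0 
 dp mm [  0.5   2.2 137.2] rot [-0.001  0.001 -0.001]
```

In the tool's units: 128 mm is 0.16, 118 mm is 0.1475.

Request:
play_rows(
  dp=[
    [0,0.0013,0.0438],
    [0,0.0025,0.0875],
    [0,0.0025,0.125],
    [0,0.0025,0.1475],
    [0,0.0025,0.16],
  ],
  delta_rot=[
    [0,0,0],
    [0,0,0],
    [0,0,0],
    [0,0,0],
    [0,0,0],
  ],
  fingers=[-0.3,-0.3,-0.3,-0.3,-0.3],
)

```text
clock: 21.05
position: [0.6195, -0.0761, 0.0951]
eef_rot: [0.708, 0.707, -0.001, -0.001]
wrist_force: [-0.5, 0.4, -1.8]
opening: 0.505
grip_force: 18.0
```

In the tool's units: 8 mm is 0.01, 6 mm is 0.0075.

Request:
play_rows(
  dp=[
    [0,0,0.0025],
    [0,0,0.005],
    [0,0,0.0075],
    [0,0,0.01],
    [0,0,0.01],
  ],
  delta_rot=[
    [0,0,0],
    [0,0,0],
    [0,0,0],
    [0,0,0],
    [0,0,0],
  ],
  fingers=[-0.3,-0.3,-0.3,-0.3,-0.3],
)

```text
clock: 21.55
position: [0.6217, -0.0751, 0.0893]
eef_rot: [0.707, 0.707, 0.0, 0.0]
wrist_force: [0.1, -0.3, -1.3]
opening: 0.506
grip_force: 18.0
```

In the tool's units: 1 mm is 0.0013.

Request:
play_rows(
  dp=[
    [0,0,0.0013],
    [0,0,0.0013],
    [0,0,0.0013],
  ],
  delta_rot=[
    [0,0,0],
    [0,0,0],
    [0,0,0],
  ],
  fingers=[-0.3,-0.3,-0.3],
)

```text
clock: 21.85
position: [0.6216, -0.075, 0.088]
eef_rot: [0.707, 0.707, -0.0, 0.0]
wrist_force: [-0.5, -0.1, -1.1]
opening: 0.509
grip_force: 18.0
```

Request:
play_rows(
  dp=[
    [0,0,0.0013],
    [0,0,0.0013],
    [0,0,0.0013],
  ],
  delta_rot=[
    [0,0,0],
    [0,0,0],
    [0,0,0],
  ],
  fingers=[-0.3,-0.3,-0.3],
)

```text
clock: 22.15
position: [0.6218, -0.0751, 0.0876]
eef_rot: [0.707, 0.707, 0.0, 0.0]
wrist_force: [-0.9, 0.4, 5.1]
opening: 0.508
grip_force: 18.0
```

In the tool's units: 1 mm is 0.0013.

Request:
play_rows(
  dp=[
    [0,0,0.0013],
    [0,0,0.0013],
    [0,0,0.0013],
  ],
  delta_rot=[
    [0,0,0],
    [0,0,0],
    [0,0,0],
  ],
  fingers=[-0.3,-0.3,-0.3],
)

```text
clock: 22.45
position: [0.6225, -0.0751, 0.0873]
eef_rot: [0.707, 0.707, 0.001, 0.001]
wrist_force: [-1.6, 0.3, 8.9]
opening: 0.505
grip_force: 18.0
```

In the tool's units: -10 mm is -0.0125, -1 mm is -0.0013.

Request:
play_rows(
  dp=[
    [0,0,-0.0013],
    [0,0,-0.0013],
    [0,0,-0.0013],
    [0,0,-0.0013],
    [0,0,-0.0125],
  ],
  delta_rot=[
    [0,0,0],
    [0,0,0],
    [0,0,0],
    [0,0,0],
    [0,0,0],
  ],
  fingers=[0.2,0.7,0.7,0.7,0.7],
)

```text
clock: 22.95
position: [0.6203, -0.0749, 0.0948]
eef_rot: [0.707, 0.707, -0.001, -0.001]
wrist_force: [-0.1, 0.1, 0.5]
opening: 0.852
grip_force: 0.0
```

In the tool's units: -153 mm is -0.1913, -148 mm is -0.185.

Request:
play_rows(
  dp=[
    [0,0,-0.0438],
    [0,0,-0.0938],
    [0,0,-0.1438],
    [0,-0.0125,-0.185],
    [-0.0188,-0.0375,-0.1913],
  ],
  delta_rot=[
    [0,0,0],
    [0,0,0],
    [0,0,0],
    [0,0,0],
    [0,0,0],
  ],
  fingers=[0.7,0.7,0.7,0.7,0.7],
)

```text
clock: 23.45
position: [0.5951, -0.0897, 0.2545]
eef_rot: [0.706, 0.708, 0.003, 0.004]
wrist_force: [-0.5, -1.1, 0.2]
opening: 0.852
grip_force: 0.0
```

In the tool's units: -160 mm is -0.2, -150 mm is -0.1875.

Request:
play_rows(
  dp=[
    [-0.0275,-0.05,0],
    [-0.0563,-0.1,0],
    [-0.085,-0.15,0],
    [-0.105,-0.1875,0],
    [-0.1088,-0.2,0],
  ],
  delta_rot=[
    [0,0,0],
    [0,0,0],
    [0,0,0],
    [0,0,0],
    [0,0,0],
  ],
  fingers=[0.7,0.7,0.7,0.7,0.7],
)

```text
clock: 23.95
position: [0.4288, -0.1779, 0.2494]
eef_rot: [0.708, 0.706, -0.0, -0.0]
wrist_force: [0.5, 1.1, 0.0]
opening: 0.848
grip_force: 0.0
```

Request:
play_rows(
  dp=[
    [0,0,0],
    [0,0,0],
    [0,0,0],
  ],
  delta_rot=[
    [0,0,0],
    [0,0,0],
    [0,0,0],
  ],
  fingers=[0.7,0.7,0.7],
)

```text
clock: 24.25
position: [0.433, -0.1767, 0.2491]
eef_rot: [0.707, 0.707, 0.0, 0.0]
wrist_force: [-0.6, 0.3, -0.6]
opening: 0.854
grip_force: 0.0
```

```bash
python3 - <<'E'
from h import *
goto(.431,-.177,.122)
E
```

```text
t 24.25 pos [ 0.433  -0.1767  0.2491] F [-0.6  0.3 -0.6] op 0.854 grip 0.0 
 dp mm [ -0.2  -2.1 127.1] rot [0.001 0.    0.001]
```

In the tool's units: 127 mm is 0.1588, 118 mm is 0.1475.

Request:
play_rows(
  dp=[
    [0,-0.0025,0.0438],
    [0,-0.0025,0.0875],
    [0,-0.0025,0.125],
    [0,-0.0025,0.1475],
    [0,-0.0025,0.1588],
  ],
  delta_rot=[
    [0,0,0],
    [0,0,0],
    [0,0,0],
    [0,0,0],
    [0,0,0],
  ],
  fingers=[0.7,0.7,0.7,0.7,0.7],
)

```text
clock: 24.75
position: [0.4296, -0.176, 0.12]
eef_rot: [0.707, 0.708, -0.0, -0.001]
wrist_force: [-1.0, 0.7, 0.8]
opening: 0.846
grip_force: 0.0
```

Request:
play_rows(
  dp=[
    [0,0,0],
    [0,0,0],
    [0,0,0],
    [0,0,0],
    [0,0,0],
  ],
  delta_rot=[
    [0,0,0],
    [0,0,0],
    [0,0,0],
    [0,0,0],
    [0,0,0],
  ],
  fingers=[0.6,0.4,0.2,-0.2,-0.2],
)

```text
clock: 25.25
position: [0.4303, -0.1775, 0.1228]
eef_rot: [0.707, 0.707, 0.0, 0.001]
wrist_force: [0.2, -0.5, 3.0]
opening: 0.544
grip_force: 18.0
```

Request:
play_rows(
  dp=[
    [0,0,0],
    [0,0,0],
    [0,0,0],
  ],
  delta_rot=[
    [0,0,0],
    [0,0,0],
    [0,0,0],
  ],
  fingers=[-0.2,-0.2,-0.2],
)

```text
clock: 25.55
position: [0.4304, -0.1776, 0.1228]
eef_rot: [0.707, 0.707, 0.0, 0.001]
wrist_force: [-0.7, 0.5, 6.6]
opening: 0.543
grip_force: 18.0
```

In the tool's units: -132 mm is -0.165, -115 mm is -0.1438.

Request:
play_rows(
  dp=[
    [0,0,-0.0125],
    [0,0,-0.05],
    [0,0,-0.1],
    [0,0,-0.1438],
    [0.0038,0.0188,-0.165],
  ],
  delta_rot=[
    [0,0,0],
    [0,0,0],
    [0,0,0],
    [0,0,0],
    [0,0,0],
  ],
  fingers=[-0.2,-0.2,-0.2,-0.2,-0.2],
)

```text
clock: 26.05
position: [0.4439, -0.1745, 0.2572]
eef_rot: [0.707, 0.707, -0.0, 0.001]
wrist_force: [0.6, -0.3, -1.5]
opening: 0.545
grip_force: 18.0
```

In the tool's units: 170 mm is 0.2125, 150 mm is 0.1875.

Request:
play_rows(
  dp=[
    [0.0075,0.0438,0],
    [0.0138,0.0938,0],
    [0.0213,0.1438,0],
    [0.0275,0.1875,0],
    [0.0313,0.2125,0],
  ],
  delta_rot=[
    [0,0,0],
    [0,0,0],
    [0,0,0],
    [0,0,0],
    [0,0,0],
  ],
  fingers=[-0.2,-0.2,-0.2,-0.2,-0.2],
)

```text
clock: 26.55
position: [0.6165, -0.1483, 0.2536]
eef_rot: [0.707, 0.707, 0.0, -0.0]
wrist_force: [-0.8, -0.7, -2.7]
opening: 0.543
grip_force: 18.0
```

In the tool's units: 5 mm is 0.0063, 3 mm is 0.0038.

Request:
play_rows(
  dp=[
    [0.0013,0.0038,0],
    [0.0013,0.0063,0],
    [0.0013,0.0063,0],
    [0.0013,0.0063,0],
    [0.0013,0.0063,0],
  ],
  delta_rot=[
    [0,0,0],
    [0,0,0],
    [0,0,0],
    [0,0,0],
    [0,0,0],
  ],
  fingers=[-0.2,-0.2,-0.2,-0.2,-0.2],
)

```text
clock: 27.05
position: [0.6186, -0.1483, 0.2542]
eef_rot: [0.707, 0.707, -0.0, -0.0]
wrist_force: [0.3, -0.1, -1.3]
opening: 0.543
grip_force: 18.0
```

```bash
python3 - <<'E'
from h import *
goto(.6205,-.1487,.1348)
a=imaging.snapshot("scene")[:,:,::-1]; b=imaging.snapshot("top")[:,:,::-1]
o=np.hstack([cv2.resize(a[60:260,150:350],(400,400)),cv2.resize(b[150:350,225:425],(400,400))])
cv2.imwrite("pics/c10.png",o)
E
```

```text
t 27.05 pos [ 0.6186 -0.1483  0.2542] F [ 0.3 -0.1 -1.3] op 0.543 grip 18.0 
 dp mm [ -0.4   1.9 119.4] rot [-0.     0.    -0.001]
```

View pics/c10.png

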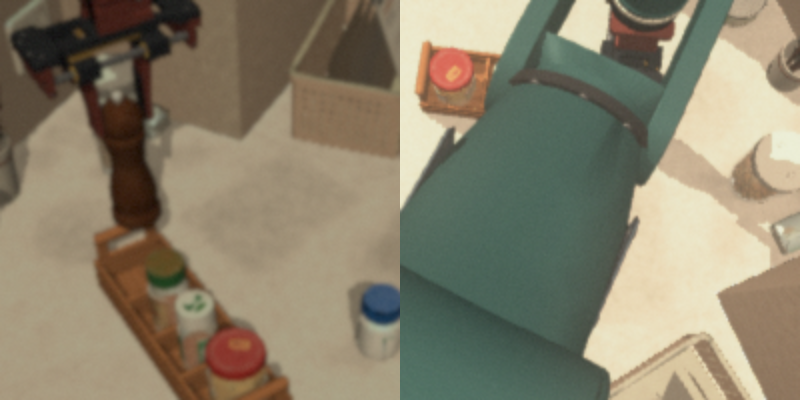

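The mill hangs over its bay, head (122,115) and foot (135,215) in the left crop; I'll check whether that lean is only perspective.

```bash
python3 - <<'E'
from h import *
for z in (.131,.275): print((proj("scene",[.6186,-.1483,z])-[150,60])*2)
E
```

```text
[136.26734939 214.80584178]
[120.48699682 113.30065678]
```

In the tool's units: 110 mm is 0.1375, 100 mm is 0.125.

Request:
play_rows(
  dp=[
    [0,0.0013,0.0375],
    [0,0.0025,0.075],
    [0,0.0025,0.1063],
    [0,0.0025,0.125],
    [0,0.0025,0.1375],
  ],
  delta_rot=[
    [0,0,0],
    [0,0,0],
    [0,0,0],
    [0,0,0],
    [0,0,0],
  ],
  fingers=[-0.2,-0.2,-0.2,-0.2,-0.2],
)

```text
clock: 27.65
position: [0.6206, -0.1479, 0.1425]
eef_rot: [0.707, 0.707, -0.0, -0.001]
wrist_force: [0.6, 0.1, -2.7]
opening: 0.539
grip_force: 18.0
```

In the tool's units: 8 mm is 0.01, 6 mm is 0.0075.

Request:
play_rows(
  dp=[
    [0,0,0.0025],
    [0,0,0.005],
    [0,0,0.0075],
    [0,0,0.01],
    [0,0,0.01],
  ],
  delta_rot=[
    [0,0,0],
    [0,0,0],
    [0,0,0],
    [0,0,0],
    [0,0,0],
  ],
  fingers=[-0.2,-0.2,-0.2,-0.2,-0.2],
)

```text
clock: 28.15
position: [0.6217, -0.1481, 0.1362]
eef_rot: [0.707, 0.707, 0.0, 0.0]
wrist_force: [-0.5, 0.1, -1.9]
opening: 0.543
grip_force: 18.0
```

In the tool's units: 1 mm is 0.0013.

Request:
play_rows(
  dp=[
    [0,0,0.0013],
    [0,0,0.0013],
    [0,0,0.0013],
  ],
  delta_rot=[
    [0,0,0],
    [0,0,0],
    [0,0,0],
  ],
  fingers=[-0.2,-0.2,-0.2],
)

```text
clock: 28.45
position: [0.6216, -0.1481, 0.135]
eef_rot: [0.707, 0.707, -0.0, 0.0]
wrist_force: [0.1, 0.5, -1.1]
opening: 0.544
grip_force: 18.0
```

The lean was perspective (the projection matches), and the lowering has gone cleanly so far.

In the tool's units: 1 mm is 0.0013.

Request:
play_rows(
  dp=[
    [0,0,0.0013],
    [0,0,0.0013],
    [0,0,0.0013],
  ],
  delta_rot=[
    [0,0,0],
    [0,0,0],
    [0,0,0],
  ],
  fingers=[-0.2,-0.2,-0.2],
)

```text
clock: 28.75
position: [0.6215, -0.1481, 0.1338]
eef_rot: [0.707, 0.707, -0.0, -0.0]
wrist_force: [-0.6, -0.9, -2.1]
opening: 0.544
grip_force: 18.0
```

In the tool's units: 1 mm is 0.0013.

Request:
play_rows(
  dp=[
    [0,0,0.0013],
    [0,0,0.0013],
    [0,0,0.0013],
  ],
  delta_rot=[
    [0,0,0],
    [0,0,0],
    [0,0,0],
  ],
  fingers=[-0.2,-0.2,-0.2],
)

```text
clock: 29.05
position: [0.6214, -0.148, 0.1328]
eef_rot: [0.707, 0.707, -0.0, -0.0]
wrist_force: [-0.3, -0.4, -2.7]
opening: 0.54
grip_force: 18.0
```

In the tool's units: 1 mm is 0.0013.

Request:
play_rows(
  dp=[
    [0,0,0.0013],
    [0,0,0.0013],
    [0,0,0.0013],
  ],
  delta_rot=[
    [0,0,0],
    [0,0,0],
    [0,0,0],
  ],
  fingers=[-0.2,-0.2,-0.2],
)

```text
clock: 29.35
position: [0.6216, -0.1481, 0.1319]
eef_rot: [0.707, 0.707, -0.0, 0.0]
wrist_force: [0.0, 0.3, -1.5]
opening: 0.542
grip_force: 18.0
```

In the tool's units: 1 mm is 0.0013.

Request:
play_rows(
  dp=[
    [0,0,0.0013],
    [0,0,0.0013],
    [0,0,0.0013],
  ],
  delta_rot=[
    [0,0,0],
    [0,0,0],
    [0,0,0],
  ],
  fingers=[-0.2,-0.2,-0.2],
)

```text
clock: 29.65
position: [0.622, -0.1485, 0.1317]
eef_rot: [0.707, 0.707, 0.0, 0.001]
wrist_force: [-0.4, -1.0, 5.0]
opening: 0.543
grip_force: 18.0
```

In the tool's units: -8 mm is -0.01, -1 mm is -0.0013.

Request:
play_rows(
  dp=[
    [0,0,-0.0013],
    [0,0,-0.0013],
    [0,0,-0.0013],
    [0,0,-0.0013],
    [0,0,-0.01],
  ],
  delta_rot=[
    [0,0,0],
    [0,0,0],
    [0,0,0],
    [0,0,0],
    [0,0,0],
  ],
  fingers=[0.3,0.8,0.8,0.8,0.8],
)

```text
clock: 30.15
position: [0.6206, -0.1477, 0.138]
eef_rot: [0.707, 0.707, -0.001, -0.001]
wrist_force: [-0.1, 0.2, -1.2]
opening: 0.894
grip_force: 0.0
```

Request:
play_rows(
  dp=[
    [0,0,-0.0375],
    [0,0,-0.0813],
    [0,0,-0.125],
    [0,0,-0.1625],
    [0,-0.025,-0.175],
  ],
  delta_rot=[
    [0,0,0],
    [0,0,0],
    [0,0,0],
    [0,0,0],
    [0,0,0],
  ],
  fingers=[0.8,0.8,0.8,0.8,0.8],
)

```text
clock: 30.65
position: [0.605, -0.1489, 0.2833]
eef_rot: [0.707, 0.707, 0.002, 0.004]
wrist_force: [-0.8, -0.3, 0.2]
opening: 0.901
grip_force: 0.0
```

In the tool's units: 170 mm is 0.2125, -150 mm is -0.1875.

Request:
play_rows(
  dp=[
    [0.0375,-0.0438,0],
    [0.075,-0.0875,0],
    [0.1188,-0.1313,0],
    [0.1625,-0.1688,0],
    [0.2125,-0.1875,0],
  ],
  delta_rot=[
    [0,0,0],
    [0,0,0],
    [0,0,0],
    [0,0,0],
    [0,0,0],
  ],
  fingers=[0.8,0.8,0.8,0.8,0.8],
)

```text
clock: 31.15
position: [0.4487, 0.0228, 0.2793]
eef_rot: [0.708, 0.707, -0.0, -0.0]
wrist_force: [1.4, 0.5, -0.8]
opening: 0.905
grip_force: 0.0
```

In the tool's units: 250 mm is 0.3125, 200 mm is 0.25.

Request:
play_rows(
  dp=[
    [0.0625,0,0],
    [0.125,0,0],
    [0.1875,0,0],
    [0.25,0,0],
    [0.3125,0,0],
  ],
  delta_rot=[
    [0,0,0],
    [0,0,0],
    [0,0,0],
    [0,0,0],
    [0,0,0],
  ],
  fingers=[0.8,0.8,0.8,0.8,0.8],
)

```text
clock: 31.65
position: [0.4512, 0.2741, 0.2796]
eef_rot: [0.707, 0.707, 0.0, 0.0]
wrist_force: [0.8, -0.6, -0.2]
opening: 0.9
grip_force: 0.0
```

Request:
play_rows(
  dp=[
    [0,0,0],
    [0,0,0],
    [0,0,0],
  ],
  delta_rot=[
    [0,0,0],
    [0,0,0],
    [0,0,0],
  ],
  fingers=[0.8,0.8,0.8],
)

```text
clock: 31.95
position: [0.4514, 0.271, 0.2789]
eef_rot: [0.707, 0.707, -0.0, 0.0]
wrist_force: [-0.3, -0.6, -0.3]
opening: 0.902
grip_force: 0.0
```

```bash
python3 - <<'E'
from h import *
goto(.45,.25,.27)
a=imaging.snapshot("scene")[:,:,::-1]; b=imaging.snapshot("top")[:,:,::-1]
o=np.hstack([cv2.resize(a[110:310,190:390],(400,400),interpolation=2),cv2.resize(b[150:300,225:375],(400,400),interpolation=2)])
cv2.imwrite("pics/c11.png",o)
E
```

```text
t 31.95 pos [0.4514 0.271  0.2789] F [-0.3 -0.6 -0.3] op 0.902 grip 0.0 
 dp mm [-20.9  -1.3   8.9] rot [-0.     0.001 -0.   ]
```

View pics/c11.png

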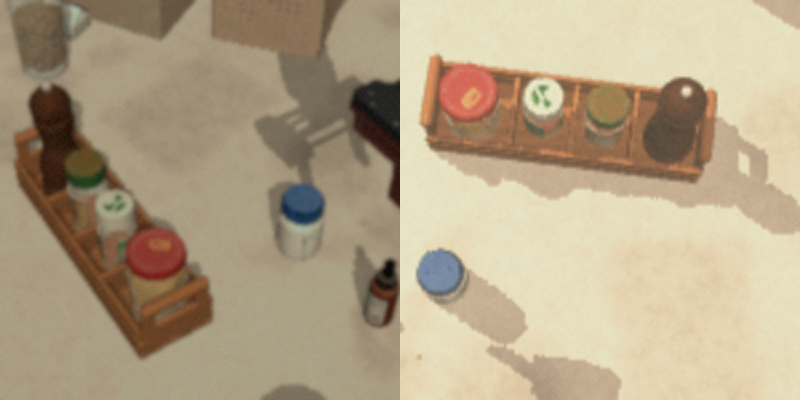

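```bash
python3 - <<'E'
from h import *
t=lambda u,v:((u-400)/2.667+225-.3,v/2.667+150-.3)
for n,p,z in [("honey",(468,92),.112),("white",(543,101),.112),("green",(608,104),.117),("mill",(686,91),.18),("pill",(441,271),.083)]:
    q=onz("top",*t(*p),z); print(n,np.round(q,4),"caddy",np.round(q-[.6204,-.0357],4))
E
```

```text
honey [0.6173 0.0741] caddy [-0.0031  0.1098]
white [ 0.6168 -0.0062] caddy [-0.0036  0.0295]
green [ 0.62   -0.0749] caddy [-0.0004 -0.0392]
mill [ 0.6229 -0.149 ] caddy [ 0.0025 -0.1133]
pill [0.428  0.0794] caddy [-0.1924  0.1151]
```

All four are within 3.6 mm of their bay centres and upright, and the pill bottle has not moved.

```bash
python3 -c "
from bench import r
print(r.finish_job())"
```

```text
the job is handed in; nothing more can be done
None
```

The caddy is filled and the job is handed in. Honey is in the widest bay, the mill at the other end and one spice jar in each small bay, all upright and within about 4 mm of their bay centres. The medicines and nut jar were never touched, and the arm finished at about 32 s of the 102 s limit; the judge returned no result.

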